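Chock a row of pipe offcuts on the welding table

ROBOT

A 7-joint arm with a two-finger parallel gripper is mounted at the origin on the work surface. World frame = base frame: x ahead of the robot, y to its left, z up, the work surface at z = 0. Lengths are in m, angles in degrees, forces in N, time in s.
With the tool pointing down it reaches from about 0.4 to 0.875 m from the base axis. Payload 6.5 kg.
Tool frame: the origin (TCP) lies at the centre of the arm's flange, where the gripper is bolted on; the fingertips stand 173 mm ahead of it and the grasp point (between the pads) lies 155 mm ahead of it; x points along the fingers, z is the direction in which the jaws open and shut, and the axes are right-handed (so a half turn about x gives the same grasp; the last joint's range is limited). The gripper opens to 85 mm and grips with 20 to 120 N. Pads are 22 mm wide; open, the fingers measure 114 mm over their backs; the gripper's body (76 mm by 85 mm) begins 54 mm behind the grasp point. The pads swing forward as they close: fully open they stand 13 mm farther back than shut.
Start: joints at [60.493, 30.733, -0.252, 88.115, 0.149, 61.152, -4.079], TCP at [0.282, -0.586, 0.405] pointing down, gripper open.
Joint ranges: [-154.64, 154.64], [-21.42, 123.67], [-72.66, 72.17], [13.99, 137.28], [-74.86, 254.86], [10.95, 109.41], [-158.01, 158.01]. Speed limits (degrees/s): [136.94, 136.94, 180, 180, 180, 180, 180].

INTERFACE

Orientations are given as a 3x3 rotation matrix whose columns are the frame's x, y, z axes.
In Python, from station import observe, grab_frame, calibration, finish_job gives the robot as it stands. The module is installed in compiled form; this text tells all that it offers.
- The arm moves only by the tool drive_tool, never from a script. Its argument "increments" is a list of rows, each a list of 4 numbers: the shift along the tool's x, y, z in mm, then the turn about the tool's x in rad. A call has 1 to 20 rows; each row is the pose to reach, as a shift and turn from the pose commanded when the call began, along the tool's axes at that moment; what a row does not reach only later rows make up. A row lasts 1/8 s, in which the tool goes at most 62.5 mm and 10.7 degrees, less where a joint would pass 70% of its speed; a pose out of reach is approached as far as the arm can. A call with a gripper value outside its range is refused whole. "gripper" is the gripper command: -1 is fully open, 1 is shut, values between are in proportion, set as the call begins (left out, the last holds). The fingers move at their own pace and stop on an object; "grip_force" is the grip in N (left out, the last holds). Time passes only in rows, so rows that repeat a pose let the fingers close. It gives the time, the measured TCP pose, the force and the opening at its end, in the units of the state.
- observe(): the state, without advancing time (a new reading comes with each control period).
- grab_frame(name): name is "side" or "top"; returns the picture (400x640x3 uint8, red, green, blue); there is no depth.
- calibration(name): a dict with "K" (3x3 intrinsics, pixels), "rvec" (rotation vector, rad) and "tvec" (3), from world to camera coordinates, as OpenCV has them. Camera axes: x right, y down, z forward; pixel columns grow to the right and rows downward; lengths in m; the calibration is good to about 2 mm. A picture is of the moment at which its call begins. calibration takes no time and is no camera call.
- finish_job(): hands the job in, once; it reports no verdict.
The state is a dict: "t": time; "joints": joint angles; "qvel": joint speeds; "joint_efforts": joint torques, N m; "eef_pos": TCP position; "tool_rot": TCP orientation; "wrist_force": force on the tool from outside, world axes, zero at the start; "torque": the same for the moment, N m; "gripper_width": opening from 0.0 (shut) to 1.0 (fully open).
Only numpy, scipy, OpenCV 4.12 (cv2) and the standard library are available. Lean on these libraries where they do the work, as an engineer would, in place of code of your own. Each camera call takes 0.05 s, during which the arm holds its last target. There are 200 camera calls.

TASK

Lay the two loose galvanised pipe offcuts on their sides next to the one already lying against the angle-iron stop, ends roughly level, so that the three make one tight row with every pipe touching the next and the first touching the stop. Set the wooden wedge chock flat on the table, thin edge first and square to the pipes, snug under the middle of the outermost pipe so that the row cannot roll apart. Set the pipes down, do not drop them, and leave the hammer, the flange and the spray can where they are.

Things in the scene. Friction and masses are not known exactly. Their poses are not given: they have to be found in the camera images.
- stop: red-brown 40 x 40 x 4 mm angle iron, 160 mm long, welded to the table (fixed): one leg upright, 40 mm high, the other flat on the table behind it. Origin: at table height at the foot of the upright leg's outer face, mid-length; x points level out of that face, the way the row extends; y along the stop; z up. Axes of three touching pipes lie at x = 24, 72 and 121 mm.
- pipe1: galvanised steel pipe offcut, 48.3 mm outside diameter, 100 mm long, about 0.36 kg, already lying against the stop, parallel to it; free to roll. Origin: middle of the pipe's axis (24 mm above the table when it lies); x runs along the pipe's axis, y and z turn with the pipe as it rolls. Grip it round the outside (the fingers do not go into the bore).
- pipe2: galvanised steel pipe offcut, 48.3 mm outside diameter, 100 mm long, about 0.36 kg, loose, lying on the table away from the stop; free to roll. Origin: middle of the pipe's axis (24 mm above the table when it lies); x runs along the pipe's axis, y and z turn with the pipe as it rolls. Grip it round the outside (the fingers do not go into the bore).
- pipe3: galvanised steel pipe offcut, 48.3 mm outside diameter, 100 mm long, about 0.36 kg, loose, lying on the table away from the stop; free to roll. Origin: middle of the pipe's axis (24 mm above the table when it lies); x runs along the pipe's axis, y and z turn with the pipe as it rolls. Grip it round the outside (the fingers do not go into the bore).
- chock: pale wooden wedge, top and heel yellow, loose, 60 mm long (x), 50 wide (y), 40 high, 75 g. Origin: centre of its underside; z up. From a 4 mm thick toe at x = -30 mm its face rises at 50 deg to the flat top, x = 0 to +30 mm (upright heel). Grip across the 50 mm width at about x = +15. A pipe touching the slope has its axis at x = -44.5 mm. Slid along the table it drives pipes ahead of it.
- hammer: hammer with a dark wooden handle, 260 mm long, lying on the table (bystander, leave alone). Origin: middle of its length, at table height
- flange: steel pipe flange, 96 mm across, 34 mm high, lying on the table (bystander, leave alone). Origin: centre of its underside
- spray_can: blue spray can with a white cap, 65 mm across, 184 mm high, standing on the table (bystander, leave alone). Origin: centre of its underside
- table: the welding table, a brown steel plate; its top is at z = 0
There are look-alikes about, which are no part of the job. What is shaped like the pipe1 but red or yellow is not meant.

How it is judged:
By the outcome, as a careful person would: the job done as asked, in the order asked, and still so for the second after the job is handed in, with the robot touching nothing.
It also fails if it takes over 72 s, if anything falls off the work surface, if the arm or the gripper's body presses on something with over 40 N, if the wrist force passes 120 N, or if a joint passes its speed limit or range.

## Working session

There is one attempt and no reset: what is moved stays moved. The work goes in short steps, Python scripts to look and compute and a tool call to move; the robot and the scene stay as the last step left them, time stands still between calls to the robot, and variables do not carry over. Pictures are saved under pics/ and viewed, about 8 in all and at most 12, crops included, and the job is handed in when it is done.

Besides the shell and the picture viewer there is one more tool, called after "Emit:" in YAML: its name, and indented under it one key for each argument. drive_tool: Moves the arm, as the interface text tells. Its arguments: {"type":"object","properties":{"increments":{"type":"array"},"gripper":{"type":"number"},"grip_force":{"type":"number"}},"required":["increments"]}

```bash
mkdir -p pics; cat > h.py <<'E'
import numpy as np,cv2
from station import *
def cam(n):
    c=calibration(n);R=cv2.Rodrigues(np.array(c["rvec"],float))[0];return np.array(c["K"],float),R,np.array(c["tvec"],float).ravel()
def ray(n,uv):
    K,R,t=cam(n);d=R.T@np.linalg.inv(K)@np.array([uv[0],uv[1],1.]);return -R.T@t,d
def onz(n,uv,z):
    o,d=ray(n,uv);return o+d*(z-o[2])/d[2]
def proj(n,p):
    K,R,t=cam(n);q=K@(R@np.array(p,float)+t);return q[:2]/q[2]
def save(n,f):
    im=grab_frame(n);cv2.imwrite("pics/"+f,im[:,:,::-1]);return im
E
python3 - <<'E'
from h import *
for n in("top","side"):
    im=save(n,n+"0.png");print(n,ray(n,(320,200)),cam(n)[0][0,0])
print(observe())
E
```

```text
top (array([0.36943193, 0.03299555, 1.4640047 ]), array([ 1.22950669e-01, -4.16340420e-04, -9.92658824e-01])) 472.7104289653455
side (array([0.47762313, 1.02459427, 0.79541428]), array([ 0.07171703, -0.79827408, -0.59806618])) 508.0878017337633
{'t': 0.1, 'joints': array([60.49506021, 30.77554175, -0.25580342, 88.16380482,  0.14752571,
       61.15138779, -4.08035844]), 'qvel': array([ 0.04318264, -0.20349228, -0.05703061, -0.20220105,  0.01789135,
       -0.00860893, -0.15352245]), 'joint_efforts': array([ 3.14433870e-03, -5.84564066e+01,  1.05201334e+00, -2.59776753e+01,
        1.26001719e-02,  4.54417241e-03, -4.05645335e-05]), 'eef_pos': array([ 0.28189788, -0.58537231,  0.40388163]), 'tool_rot': array([[-7.57017567e-04,  9.00957759e-01,  4.33906145e-01],
       [ 1.38466984e-03,  4.33906798e-01, -9.00956699e-01],
       [-9.99998755e-01, -8.12232933e-05, -1.57600411e-03]]), 'wrist_force': array([0.40048805, 0.6162441 , 0.38802625]), 'torque': array([-0.03467693, -0.00688344,  0.00713815]), 'gripper_width': 0.9973984947569734}
```

View pics/top0.png

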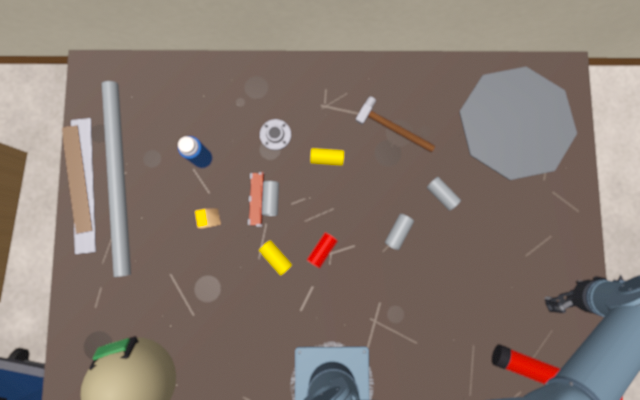

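View pics/side0.png

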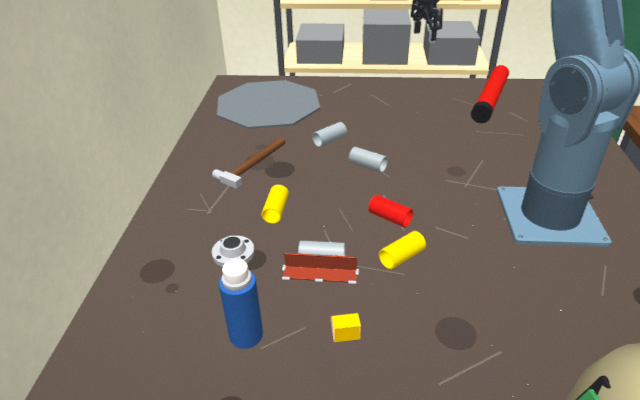

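The top view has world +x up and +y left. It shows:
- Stop at (257,199), with pipe1 at (270,199).
- Loose grey pipes at (399,232) and (444,193).
- Chock at (207,218), yellow heel to the left and toe to the right.
- Red and yellow decoys at (322,250), (327,157) and (275,258).

The row will run towards −y.

```bash
cat > m.py <<'E'
from h import *
def comps(n,m,z,roi,amin=60):
    x0,y0,x1,y1=roi;mm=np.zeros_like(m);mm[y0:y1,x0:x1]=m[y0:y1,x0:x1]
    out=[]
    for c in cv2.findContours(mm,cv2.RETR_EXTERNAL,cv2.CHAIN_APPROX_NONE)[0]:
        if cv2.contourArea(c)<amin: continue
        box=cv2.boxPoints(cv2.minAreaRect(c)); P=np.array([onz(n,p,z)[:2] for p in box])
        r=cv2.minAreaRect((P*1000).astype(np.float32))
        e1=P[1]-P[0];e2=P[2]-P[1];L=e1 if np.linalg.norm(e1)>np.linalg.norm(e2) else e2
        mo=cv2.moments(c);cen=(mo['m10']/mo['m00'],mo['m01']/mo['m00'])
        print(n,"px",np.round(cen,1),"cen",np.round(onz(n,cen,z)*1000,1),"boxc",np.round(P.mean(0)*1000,1),"size",np.round([np.linalg.norm(e1)*1e3,np.linalg.norm(e2)*1e3],1),"long-axis deg",round(np.degrees(np.arctan2(L[1],L[0]))%180,1))
def masks(im):
    h=cv2.cvtColor(im,cv2.COLOR_RGB2HSV);H,S,V=[h[:,:,i].astype(int) for i in range(3)]
    f=lambda b:b.astype(np.uint8)*255
    return dict(grey=f((S<50)&(V>115)),red=f(((H<10)|(H>172))&(S>90)&(V>110)),yel=f((H>18)&(H<32)&(S>150)&(V>130)),wood=f((H>8)&(H<32)&(S>55)&(V>140)))
E
python3 - <<'E'
from m import *
t=cv2.imread("pics/top0.png")[:,:,::-1].copy();s=cv2.imread("pics/side0.png")[:,:,::-1].copy()
m=masks(t)
print("grey");comps("top",m["grey"],.024,(255,110,480,260))
print("stop");comps("top",m["red"],.04,(240,160,266,235),20)
print("chock");comps("top",m["wood"],.04,(185,195,230,240))
print("chocktop yellow");comps("top",m["yel"],.04,(185,195,230,240),20)
m=masks(s)
print("grey side");comps("side",m["grey"],.024,(290,110,400,260))
for n,b,im in(("top",(180,160,340,270),t),("side",(270,220,390,350),s)):
    c=im[b[1]:b[3],b[0]:b[2]];cv2.imwrite(f"pics/c_{n}.png",cv2.resize(c,None,fx=4,fy=4,interpolation=cv2.INTER_CUBIC)[:,:,::-1])
a=cv2.imread("pics/c_top.png");b=cv2.imread("pics/c_side.png");a=cv2.resize(a,(400,275));b=cv2.resize(b,(400,433))
cv2.imwrite("pics/cc.png",np.hstack([cv2.copyMakeBorder(a,0,158,0,0,0),b]))
E
```

```text
grey
top px [398.9 231.2] cen [ 451.4 -207.9   24. ] boxc [ 450.9 -207.9] size [116.   51.2] long-axis deg 151.1
top px [269.6 197.9] cen [554.7 186.8  24. ] boxc [554.8 186.9] size [113.   46.1] long-axis deg 177.5
top px [443.9 192.9] cen [ 569.  -350.2   24. ] boxc [ 569.6 -351.3] size [ 51.7 112.5] long-axis deg 43.6
top px [273.8 137.4] cen [744.9 176.2  24. ] boxc [741.9 173.9] size [103.4 131.3] long-axis deg 0.4
top px [471.8 130. ] cen [ 768.7 -446.2   24. ] boxc [ 754.8 -436.8] size [ 63.7 158.6] long-axis deg 177.2
top px [360.8 115.4] cen [816.  -96.8  24. ] boxc [812.5 -78.5] size [101.1  42.3] long-axis deg 90.0
stop
top px [255.8 198.5] cen [550.9 226.9  40. ] boxc [551.3 227.8] size [162.   42.7] long-axis deg 179.5
chock
top px [206.5 217.7] cen [493.1 373.9  40. ] boxc [494.8 372.8] size [73.8 62.6] long-axis deg 101.3
chocktop yellow
top px [200.7 217.5] cen [493.8 391.1  40. ] boxc [493.6 391.2] size [32.9 51.9] long-axis deg 11.1
grey side
side px [321.5 247.4] cen [553.7 173.   24. ] boxc [554.5 172.5] size [ 48.1 110.6] long-axis deg 179.0
side px [368.  157.7] cen [ 448.2 -212.1   24. ] boxc [ 448.2 -215.7] size [ 91.2 133.4] long-axis deg 143.5
side px [328.9 132.5] cen [ 568.3 -353.2   24. ] boxc [ 568.3 -357.6] size [151.5  96.8] long-axis deg 51.4
side px [297.9 114.6] cen [ 676.8 -468.7   24. ] boxc [ 662.2 -457. ] size [80.1 90.7] long-axis deg 94.7
```

View pics/cc.png

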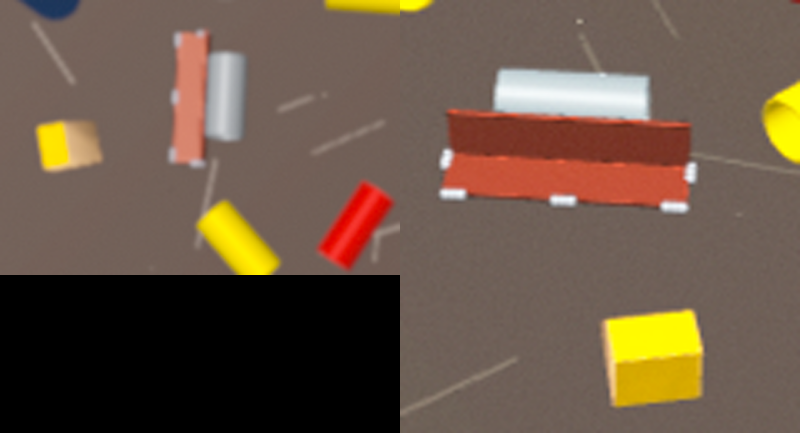

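```bash
cat >> h.py <<'E'
def go(tgt,jaw,z=None):
    "increments in mm, rad from current measured pose to a target TCP (m) and jaw heading (deg)"
    o=observe();R=o["tool_rot"];p=o["eef_pos"];d=R.T@(np.array(tgt)-p)*1000
    cur=np.degrees(np.arctan2(R[1,2],R[0,2]));t=np.radians(cur-jaw)
    print("t",round(o["t"],2),"pos",np.round(p*1e3,1),"jaw",round(cur,2),"j",np.round(o["joints"],1),"F",np.round(o["wrist_force"],1),"w",round(o["gripper_width"],3));print("INC",np.round(d,1),"turn",round(t,4))
E
python3 - <<'E'
from h import *
for a,b,z in(((282,278.5),(357,282.4),.004),((284.1,253),(357,257.2),.04)):
    p,q=onz("side",a,z),onz("side",b,z);print(np.round(p*1e3),np.round(q*1e3),np.degrees(np.arctan2(*(p-q)[[1,0]])))
# pipe1 edges in top: outer boundary line fit
from m import *
m=masks(cv2.imread("pics/top0.png")[:,:,::-1].copy())
def side_fit(mm,rows,which,z):
    pts=[]
    for r in rows:
        xs=np.where(mm[r]>0)[0]; xs=xs[(xs>245)&(xs<285)]
        if len(xs): pts.append(onz("top",(xs[-1]+.5 if which else xs[0]-.5,r),z)[:2])
    pts=np.array(pts);k=np.polyfit(pts[:,0],pts[:,1],1);print(which,"deg",np.degrees(np.arctan(k[0])),"y@.555",np.polyval(k,.555),"rms",np.std(pts[:,1]-np.polyval(k,pts[:,0])))
rr=range(185,212)
side_fit(m["grey"],rr,1,.024);side_fit(m["grey"],rr,0,.024)
side_fit(m["red"],range(176,222),1,.04);side_fit(m["red"],range(176,222),0,.004)
go((.4505,-.209,.30),-118.9)
E
```

```text
[634. 255.   4.] [472. 258.   4.] -1.2091475816431854
[632. 213.  40.] [473. 218.  40.] -2.009366850726104
1 deg -2.5303172061535673 y@.555 0.16399371792523998 rms 0.0007729889980671032
0 deg -2.173254340590063 y@.555 0.2217771554123773 rms 0.01981818996588282
1 deg -1.4494029305750045 y@.555 0.20805393448258572 rms 0.001296780754994715
0 deg -1.2262109594681516 y@.555 0.2507212008558882 rms 0.003284543460028932
t 0.1 pos [ 281.9 -585.4  403.9] jaw -64.28 j [60.5 30.8 -0.3 88.2  0.1 61.2 -4.1] F [0.4 0.6 0.4] w 0.997
INC [ 104.3  315.2 -265.8] turn 0.9532
```

Emit:
drive_tool:
  increments:
    - [50,60,-50,0.18]
    - [100,315,-266,0.953]
    - [100,315,-266,0.953]
    - [100,315,-266,0.953]
    - [100,315,-266,0.953]
    - [100,315,-266,0.953]
    - [100,315,-266,0.953]
    - [100,315,-266,0.953]
    - [100,315,-266,0.953]
    - [100,315,-266,0.953]
    - [100,315,-266,0.953]
  gripper: -1
  grip_force: 60

```text
t: 1.48
eef_pos: [0.4499, -0.2105, 0.3048]
tool_rot: [[0.0, 0.874, -0.485], [-0.0, -0.485, -0.874], [-1.0, 0.0, 0.0]]
wrist_force: [0.0, 0.7, -0.4]
gripper_width: 1.001
```

```bash
python3 - <<'E'
from h import *
go((.4505,-.209,.181),-118.9)
E
```

```text
t 1.48 pos [ 449.9 -210.5  304.8] jaw -119.02 j [ 14.7  24.3   6.4 115.9  -4.1  39.9 -95.4] F [ 0.   0.7 -0.4] w 1.001
INC [123.8  -0.3  -1.6] turn -0.0021
```

Emit:
drive_tool:
  increments:
    - [60,0,-1,0]
    - [110,0,-1,0]
    - [124,0,-1,0]
    - [124,0,-1,0]
    - [124,0,-1,0]

```text
t: 2.1
eef_pos: [0.4517, -0.209, 0.1823]
tool_rot: [[0.003, 0.875, -0.483], [-0.001, -0.483, -0.875], [-1.0, 0.003, -0.0]]
wrist_force: [-0.1, 0.2, 0.2]
gripper_width: 1.003
```

Emit:
drive_tool:
  increments:
    - [0,0,0,0]
    - [0,0,0,0]
    - [0,0,0,0]
    - [0,0,0,0]
    - [0,0,0,0]
    - [0,0,0,0]
  gripper: 1
  grip_force: 60

```text
t: 2.85
eef_pos: [0.4513, -0.2086, 0.1819]
tool_rot: [[0.001, 0.876, -0.483], [-0.0, -0.483, -0.876], [-1.0, 0.001, -0.0]]
wrist_force: [-1.3, 0.9, 10.4]
gripper_width: 0.548
```

Emit:
drive_tool:
  increments:
    - [-40,0,0,0]
    - [-80,0,0,0]
    - [-80,0,0,0]
    - [-80,0,0,0]

```text
t: 3.35
eef_pos: [0.4504, -0.208, 0.26]
tool_rot: [[-0.001, 0.876, -0.483], [0.001, -0.483, -0.876], [-1.0, -0.001, 0.0]]
wrist_force: [-1.0, -0.3, -3.5]
gripper_width: 0.549
```

```bash
python3 - <<'E'
from h import *
a=save("top","t1.png");b=save("side","s1.png")
pt,ps=proj("top",(.45,-.21,.1)),proj("side",(.45,-.21,.1));print(pt,ps)
c=lambda im,p:cv2.resize(im[int(p[1])-40:int(p[1])+40,int(p[0])-50:int(p[0])+50],(400,320))
cv2.imwrite("pics/c1.png",np.hstack([c(a,pt),c(b,ps)])[:,:,::-1])
go((.556,.187-.073-.020,.27),-92)
E
```

```text
[403.96777358 230.14491197] [368.31601819 134.58067879]
t 3.45 pos [ 450.1 -208.1  259.3] jaw -118.88 j [ 14.9  28.9   5.9 117.2  -5.   34.2 -94.7] F [-0.6  0.8 -4.4] w 0.549
INC [ -10.7  -53.2 -315.6] turn -0.4692
```

View pics/c1.png

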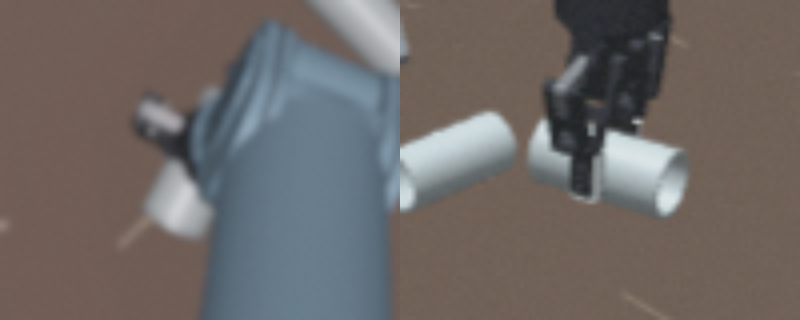

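The pipe is held at an opening of about 47 mm. I'll now check where along its length the fingers grip it.

```bash
cat >> m.py <<'E'
def held_offset(fn):
    "offset of held pipe's middle from the grip along tool y (mm), from the side picture"
    im=cv2.imread(fn)[:,:,::-1].copy();o=observe();R=o["tool_rot"];c=o["eef_pos"]+R[:,0]*.158;a=R[:,1];
    th=np.linspace(0,2*np.pi,60);ring=lambda s:np.array([proj("side",c+a*s+.02415*(np.cos(t)*R[:,0]+np.sin(t)*R[:,2])) for t in th])
    k=ring(0).mean(0);g=masks(im)["grey"]
    n,l,st,ce=cv2.connectedComponentsWithStats(g)
    for i in range(1,n):
        x,y,w,h,A=st[i]
        if A>20 and abs(x+w/2-k[0])<30 and abs(y+h/2-k[1])<25: print("comp",x,x+w,y,y+h,A)
    for s in(-.05,.05):
        r=ring(s);r2=ring(s+.005);print("pred end",s,"x",r[:,0].min().round(1),r[:,0].max().round(1),"y",r[:,1].min().round(1),r[:,1].max().round(1),"px/5mm",(r2.mean(0)-r.mean(0)).round(2))
E
python3 - <<'E'
from m import *
held_offset("pics/s1.png")
E
```

```text
comp 357 365 108 117 31
comp 349 361 123 139 95
comp 360 391 126 148 371
pred end -0.05 x 380.5 388.8 y 130.5 147.8 px/5mm [-1.65 -0.47]
pred end 0.05 x 348.3 357.0 y 121.5 138.4 px/5mm [-1.55 -0.44]
```

```bash
python3 - <<'E'
from h import *
go((.556,.112,.26),-92)
E
```

```text
t 3.45 pos [ 450.1 -208.1  259.3] jaw -118.88 j [ 14.9  28.9   5.9 117.2  -5.   34.2 -94.7] F [-0.6  0.8 -4.4] w 0.549
INC [  -0.7  -61.9 -331.4] turn -0.4692
```

Emit:
drive_tool:
  increments:
    - [0,-8,-40,-0.06]
    - [0,-18,-95,-0.14]
    - [0,-28,-150,-0.22]
    - [0,-38,-205,-0.3]
    - [0,-48,-260,-0.38]
    - [0,-58,-310,-0.44]
    - [0,-62,-331,-0.469]
    - [0,-62,-331,-0.469]
    - [0,-62,-331,-0.469]
    - [0,-62,-331,-0.469]
    - [0,-62,-331,-0.469]

```text
t: 4.82
eef_pos: [0.5564, 0.1102, 0.2607]
tool_rot: [[-0.0, 0.999, -0.037], [-0.001, -0.037, -0.999], [-1.0, -0.0, 0.001]]
wrist_force: [-0.1, -0.4, -3.6]
gripper_width: 0.546
```

```bash
python3 - <<'E'
from h import *
go((.556,.112,.184),-92)
E
```

```text
t 4.83 pos [556.4 110.2 260.7] jaw -92.12 j [ -14.9   34.    -1.1  106.5    1.    39.6 -108.7] F [-0.1 -0.4 -3.6] w 0.546
INC [76.7 -0.5 -1.9] turn -0.0021
```

Emit:
drive_tool:
  increments:
    - [30,0,-1,0]
    - [55,0,-1,0]
    - [68,0,-1,0]
    - [74,0,-1,0]
    - [76,0,-1,0]
    - [77,0,-1,0]
    - [78,0,-1,0]
    - [78,0,-1,0]

```text
t: 5.82
eef_pos: [0.5566, 0.1124, 0.1829]
tool_rot: [[0.0, 0.999, -0.035], [0.0, -0.035, -0.999], [-1.0, 0.0, -0.0]]
wrist_force: [0.3, 0.4, -3.7]
gripper_width: 0.548
```

Emit:
drive_tool:
  increments:
    - [0.5,0,0,0]
    - [1,0,0,0]
    - [1.5,0,0,0]
    - [1.5,0,0,0]

```text
t: 6.32
eef_pos: [0.5566, 0.1124, 0.1819]
tool_rot: [[0.0, 0.999, -0.035], [0.0, -0.035, -0.999], [-1.0, 0.0, -0.0]]
wrist_force: [-2.8, -0.5, 6.4]
gripper_width: 0.544
```

Contact with the table. I'll open partway and lift.

Emit:
drive_tool:
  increments:
    - [0,0,0,0]
    - [0,0,0,0]
    - [0,0,0,0]
    - [0,0,0,0]
  gripper: -0.3

```text
t: 6.82
eef_pos: [0.5566, 0.1124, 0.1811]
tool_rot: [[0.0, 0.999, -0.035], [0.0, -0.035, -0.999], [-1.0, 0.0, -0.0]]
wrist_force: [-0.6, -0.7, -0.6]
gripper_width: 0.649
```

Emit:
drive_tool:
  increments:
    - [-20,0,0,0]
    - [-60,0,0,0]
    - [-120,0,0,0]
    - [-120,0,0,0]

```text
t: 7.32
eef_pos: [0.5586, 0.1127, 0.3073]
tool_rot: [[0.01, 0.999, -0.036], [0.003, -0.036, -0.999], [-1.0, 0.01, -0.003]]
wrist_force: [-0.6, 0.2, -0.2]
gripper_width: 0.649
```

```bash
python3 - <<'E'
from m import *
save("top","t2.png");b=save("side","s2.png")
comps("side",masks(b)["grey"],.024,(290,110,400,260))
go((.569,-.351,.30),-46.4)
E
```

```text
side px [321.4 247.5] cen [553.8 173.5  24. ] boxc [554.5 173. ] size [ 47.3 110.5] long-axis deg 179.3
side px [323.  228.9] cen [554.8 108.4  24. ] boxc [555.3 106.8] size [ 72.4 111.3] long-axis deg 176.2
side px [318.7 128.2] cen [ 601.8 -379.9   24. ] boxc [ 601.2 -384.4] size [95.3 45.3] long-axis deg 2.0
side px [341.6 127.7] cen [ 530.4 -385.4   24. ] boxc [ 533.6 -389.3] size [40.6 75.7] long-axis deg 105.4
side px [294.1 115.7] cen [ 688.3 -460.5   24. ] boxc [ 686.7 -456.1] size [30.1 91. ] long-axis deg 96.1
t 7.42 pos [556.7 112.4 302.9] jaw -92.02 j [ -15.1   30.3   -1.1  105.4    0.8   44.2 -108.7] F [-0.4 -0.3 -0.4] w 0.65
INC [  2.6  28.6 462.6] turn -0.7962
```

Emit:
drive_tool:
  increments:
    - [2,29,463,-0.796]
    - [2,29,463,-0.796]
    - [2,29,463,-0.796]
    - [2,29,463,-0.796]
    - [2,29,463,-0.796]
    - [2,29,463,-0.796]
    - [2,29,463,-0.796]
    - [2,29,463,-0.796]
    - [2,29,463,-0.796]
    - [2,29,463,-0.796]
    - [2,29,463,-0.796]
    - [2,29,463,-0.796]
  gripper: -1

```text
t: 8.93
eef_pos: [0.5696, -0.3501, 0.2992]
tool_rot: [[-0.0, 0.723, 0.691], [0.0, 0.691, -0.723], [-1.0, 0.0, -0.0]]
wrist_force: [0.0, 0.1, 0.2]
gripper_width: 0.998
```

```bash
python3 - <<'E'
from m import *
go((.569,-.351,.182),-46.4)
E
```

```text
t 8.93 pos [ 569.6 -350.1  299.2] jaw -46.31 j [ 34.   39.5  -9.4  89.    7.5  52.1 -24.2] F [0.  0.1 0.2] w 0.998
INC [117.2  -1.1   0.3] turn 0.0016
```

Emit:
drive_tool:
  increments:
    - [60,-1,0,0]
    - [105,-1,0,0]
    - [117,-1,0,0]
    - [117,-1,0,0]
    - [117,-1,0,0]

```text
t: 9.55
eef_pos: [0.5696, -0.3525, 0.1845]
tool_rot: [[0.003, 0.724, 0.69], [-0.002, 0.69, -0.724], [-1.0, 0.001, 0.004]]
wrist_force: [-0.2, -0.4, 0.4]
gripper_width: 0.998
```

Emit:
drive_tool:
  increments:
    - [0,0,0,0]
    - [0,0,0,0]
    - [0,0,0,0]
    - [0,0,0,0]
    - [0,0,0,0]
    - [0,0,0,0]
  gripper: 1
  grip_force: 60

```text
t: 10.3
eef_pos: [0.5688, -0.3521, 0.1833]
tool_rot: [[0.001, 0.724, 0.69], [-0.0, 0.69, -0.724], [-1.0, 0.0, 0.001]]
wrist_force: [-1.9, 0.6, 6.0]
gripper_width: 0.544
```

Emit:
drive_tool:
  increments:
    - [-40,0,0,0]
    - [-80,0,0,0]
    - [-80,0,0,0]
    - [-80,0,0,0]

```text
t: 10.8
eef_pos: [0.5677, -0.3517, 0.2608]
tool_rot: [[-0.002, 0.724, 0.69], [0.001, 0.69, -0.724], [-1.0, -0.001, -0.002]]
wrist_force: [-0.4, 0.3, -4.9]
gripper_width: 0.547
```

```bash
python3 - <<'E'
from m import *
save("side","s3.png")
held_offset("pics/s3.png")
go((.556,.025,.26),-92)
E
```

```text
comp 338 346 84 90 22
comp 339 347 104 112 39
pred end -0.05 x 336.3 346.8 y 97.0 112.5 px/5mm [-1.24  0.49]
pred end 0.05 x 310.8 321.2 y 107.0 122.9 px/5mm [-1.32  0.53]
t 10.85 pos [ 567.5 -351.6  260.2] jaw -46.41 j [ 33.9  42.3  -9.   90.    8.1  48.5 -24.6] F [-0.7 -0.2 -3.5] w 0.546
INC [   0.9  251.3 -280.7] turn 0.7958
```

Emit:
drive_tool:
  increments:
    - [0,40,-45,0.13]
    - [0,85,-95,0.27]
    - [0,130,-145,0.41]
    - [0,170,-190,0.54]
    - [0,210,-235,0.66]
    - [0,240,-268,0.76]
    - [0,251,-281,0.796]
    - [0,251,-281,0.796]
    - [0,251,-281,0.796]
    - [0,251,-281,0.796]
    - [0,251,-281,0.796]

```text
t: 12.22
eef_pos: [0.5566, 0.0233, 0.2621]
tool_rot: [[-0.0, 0.999, -0.037], [-0.0, -0.037, -0.999], [-1.0, -0.0, 0.0]]
wrist_force: [-0.3, -0.4, -3.3]
gripper_width: 0.54
```

```bash
python3 - <<'E'
from m import *
save("side","s4.png")
held_offset("pics/s4.png")
go((.554,.028,.185),-92)
E
```

```text
comp 317 324 154 166 54
comp 301 346 170 194 660
pred end -0.05 x 344.1 345.6 y 171.3 191.5 px/5mm [-2.09 -0.09]
pred end 0.05 x 301.9 304.8 y 169.5 189.6 px/5mm [-2.06 -0.09]
t 12.28 pos [556.6  23.6 262.2] jaw -92.09 j [ -8.4  33.    1.8 108.1  -1.5  38.9 -97.8] F [-0.   0.5 -3.4] w 0.541
INC [77.2 -2.7 -4.3] turn -0.0015
```

Emit:
drive_tool:
  increments:
    - [30,-4,-4,0]
    - [55,-5,-4,0]
    - [70,-5,-4,0]
    - [76,-5,-4,0]
    - [77,-5,-4,0]
    - [77,-5,-4,0]

```text
t: 13.02
eef_pos: [0.5522, 0.0287, 0.1859]
tool_rot: [[0.001, 0.999, -0.035], [0.0, -0.035, -0.999], [-1.0, 0.001, -0.0]]
wrist_force: [-1.0, -0.2, -4.0]
gripper_width: 0.542
```

Emit:
drive_tool:
  increments:
    - [0,0,-4,0]
    - [0,0,-8,0]
    - [0,0,-12,0]
    - [0,0,-16,0]
    - [0,0,-20,0]
    - [0,0,-24,0]
    - [0,0,-28,0]
    - [0,0,-31,0]
    - [0,0,-34,0]
    - [0,0,-34,0]

```text
t: 14.28
eef_pos: [0.5529, 0.063, 0.1852]
tool_rot: [[-0.0, 0.999, -0.035], [0.0, -0.035, -0.999], [-1.0, -0.0, -0.0]]
wrist_force: [-0.4, -0.4, -4.1]
gripper_width: 0.545
```

```bash
python3 - <<'E'
from m import *
b=save("side","s5.png");a=save("top","t5.png")
comps("side",masks(b)["grey"],.024,(290,150,400,260))
go((.552,.0756,.182),-92)
c=np.hstack([cv2.resize(a[140:260,230:350],(400,400)),cv2.resize(b[170:290,265:385],(400,400))]);cv2.imwrite("pics/c5.png",c[:,:,::-1])
E
```

```text
side px [322.6 232.2] cen [554.9 120.4  24. ] boxc [556.5 107.5] size [178.7 120.7] long-axis deg 94.0
side px [323.6 165.8] cen [ 571.8 -164.8   24. ] boxc [ 571.  -168.8] size [73.4 30.8] long-axis deg 2.3
t 14.38 pos [552.9  62.6 185.2] jaw -92.02 j [ -12.3   40.6    1.6  109.    -2.    30.4 -101.4] F [ 0.3 -0.2 -3.8] w 0.546
INC [  3.2  -1.3 -13. ] turn -0.0003
```

View pics/c5.png

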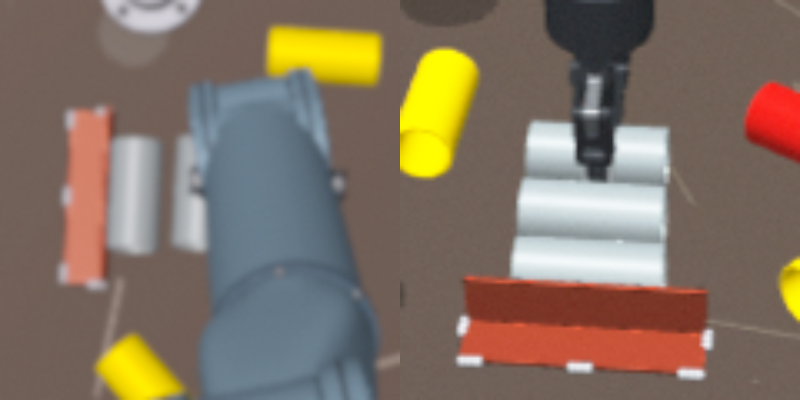

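The top crop shows about 11 mm still open between pipe1 and pipe2. I'll keep pushing slowly.

Emit:
drive_tool:
  increments:
    - [0,0,-2,0]
    - [0,0,-4,0]
    - [0,0,-6,0]
    - [0,0,-8,0]
    - [0,0,-9,0]
    - [0,0,-10,0]
    - [0,0,-10,0]

```text
t: 15.25
eef_pos: [0.5532, 0.0728, 0.1852]
tool_rot: [[-0.0, 0.999, -0.035], [0.0, -0.035, -0.999], [-1.0, -0.0, -0.0]]
wrist_force: [-0.1, 0.4, -3.9]
gripper_width: 0.544
```

Emit:
drive_tool:
  increments:
    - [0,0,-1,0]
    - [0,0,-2,0]
    - [0,0,-2,0]

```text
t: 15.62
eef_pos: [0.5533, 0.0748, 0.1852]
tool_rot: [[-0.0, 0.999, -0.035], [0.0, -0.035, -0.999], [-1.0, -0.0, -0.0]]
wrist_force: [-0.3, 0.6, -4.4]
gripper_width: 0.541
```

Emit:
drive_tool:
  increments:
    - [0,0,-1,0]
    - [0,0,-2,0]
    - [0,0,-2,0]

```text
t: 16.0
eef_pos: [0.5534, 0.0767, 0.1852]
tool_rot: [[0.0, 0.999, -0.035], [-0.0, -0.035, -0.999], [-1.0, 0.0, 0.0]]
wrist_force: [0.0, 0.1, -3.3]
gripper_width: 0.547
```

Emit:
drive_tool:
  increments:
    - [0,0,-1,0]
    - [0,0,-1.5,0]
    - [0,0,-1.5,0]

```text
t: 16.38
eef_pos: [0.5535, 0.0773, 0.1853]
tool_rot: [[-0.0, 0.999, -0.036], [-0.001, -0.036, -0.999], [-1.0, -0.0, 0.001]]
wrist_force: [-0.5, -5.3, 0.0]
gripper_width: 0.543
```

```bash
python3 - <<'E'
from m import *
b=save("side","s6.png");a=save("top","t6.png")
go((.552,.0756,.182),-92)
print(a[180:220:6,258:300].astype(int).sum(2)//3)
E
```

```text
t 16.48 pos [553.5  77.3 185.3] jaw -92.06 j [ -13.9   40.7    1.8  108.6   -2.2   30.7 -102.8] F [-0.5 -5.5 -0. ] w 0.546
INC [ 3.3 -1.4  1.8] turn -0.001
[[148 147 149 142 117  88  97 111 119 123 126 132 131 127 118 114 110 107
  103 101 103 113 132 149 154 148 134 128 139 145 135 124 119 122 123 124
  124 124 124 124 124 124]
 [149 146 140 133 131 143 160 173 179 187 198 206 204 194 181 171 162 154
  140 123 117 137 158 166 168 168 165 151 129 116 115 117 119 121 122 123
  124 124 124 124 124 124]
 [149 147 136 124 128 147 165 175 182 190 201 206 202 190 177 169 161 150
  135 120 124 145 159 153 139 135 134 122 111 112 115 116 119 120 121 122
  122 123 124 124 123 124]
 [150 148 139 127 135 155 168 177 183 194 203 206 199 186 175 166 158 146
  130 120 133 154 165 162 154 144 129 114 108 111 114 117 118 121 120 122
  122 123 122 124 123 124]
 [151 151 144 132 140 159 171 178 186 197 206 205 195 182 172 163 155 142
  125 117 137 159 171 178 186 198 198 172 130 110 112 115 117 119 120 121
  122 122 123 123 125 124]
 [147 138 128 129 144 163 174 181 190 201 208 203 191 178 169 162 151 137
  122 123 145 164 174 181 191 202 203 181 141 114 110 113 116 119 120 120
  121 123 123 124 123 124]
 [148 139 116  89  82  93 102 106 109 113 120 129 134 131 125 121 116 108
  101  98  98  98  99 100  99  99 100  98 102 106 109 112 115 118 119 120
  122 122 122 123 122 124]]
```

Contact force is 5 N and the pipe spacing is 16 px, so pipe2 is home. I'll back off 6 mm, set pipe3 down and release.

Emit:
drive_tool:
  increments:
    - [0,0,2,0]
    - [0,0,4,0]
    - [0,0,6,0]
    - [1,0,6,0]
    - [1.5,0,6,0]
    - [2,0,6,0]
    - [2.5,0,6,0]
    - [2.5,0,6,0]

```text
t: 17.48
eef_pos: [0.5532, 0.0723, 0.1833]
tool_rot: [[-0.0, 0.999, -0.035], [0.0, -0.035, -0.999], [-1.0, -0.0, -0.0]]
wrist_force: [-3.5, -0.6, 5.1]
gripper_width: 0.548
```

Emit:
drive_tool:
  increments:
    - [0,0,0,0]
    - [0,0,0,0]
    - [0,0,0,0]
    - [0,0,0,0]
  gripper: -0.3

```text
t: 17.98
eef_pos: [0.5533, 0.0722, 0.1827]
tool_rot: [[0.0, 0.999, -0.035], [0.0, -0.035, -0.999], [-1.0, 0.0, -0.0]]
wrist_force: [0.2, 0.9, -0.5]
gripper_width: 0.646
```

Emit:
drive_tool:
  increments:
    - [-20,0,0,0]
    - [-60,0,0,0]
    - [-120,0,0,0]
    - [-120,0,0,0]

```text
t: 18.48
eef_pos: [0.5553, 0.0723, 0.3087]
tool_rot: [[0.01, 0.999, -0.036], [0.002, -0.036, -0.999], [-1.0, 0.01, -0.002]]
wrist_force: [0.6, -0.0, -0.5]
gripper_width: 0.651
```

```bash
python3 - <<'E'
from m import *
b=save("side","s7.png")
comps("side",masks(b)["grey"],.024,(290,150,400,260))
go((.4938,.391,.30),-168.9)
E
```

```text
side px [322.3 232. ] cen [555.5 119.5  24. ] boxc [556.4 113.3] size [166.9 119.8] long-axis deg 94.1
t 18.52 pos [554.2  72.3 306.2] jaw -92.03 j [ -14.    29.2    2.5  106.9   -1.8   43.6 -102.5] F [-0.3 -0.5 -1. ] w 0.648
INC [   6.2  -71.7 -316.4] turn 1.3417
```

Emit:
drive_tool:
  increments:
    - [6,-10,-40,-0.16]
    - [6,-20,-90,-0.33]
    - [6,-32,-140,-0.5]
    - [6,-43,-190,-0.67]
    - [6,-54,-240,-0.84]
    - [6,-65,-290,-1.01]
    - [6,-72,-316,-1.18]
    - [6,-72,-316,-1.35]
    - [6,-72,-316,-1.52]
    - [6,-72,-316,-1.69]
    - [6,-72,-316,-1.86]
    - [6,-72,-316,-2.03]
    - [6,-72,-316,-2.2]
    - [6,-72,-316,-2.37]
    - [6,-72,-316,-2.54]
    - [6,-72,-316,-2.6]
    - [6,-72,-316,-2.6]
  gripper: -1

```text
t: 20.65
eef_pos: [0.4921, 0.39, 0.296]
tool_rot: [[-0.001, -0.838, 0.546], [-0.001, 0.546, 0.838], [-1.0, 0.001, -0.002]]
wrist_force: [-0.6, 0.4, 0.1]
gripper_width: 1.0
```

```bash
python3 - <<'E'
from m import *
s=save("side","s8.png");a=save("top","t8.png")
m=masks(a);comps("top",m["yel"],.04,(185,195,230,240),20)
go((.4938,.391,.30),-168.9)
E
```

```text
t 20.75 pos [492.2 390.2 296.3] jaw 56.88 j [-18.8  40.6 -34.6  94.6  27.3  53.5  -6.6] F [-0.8 -0.2 -0.8] w 0.997
INC [-3.7 -0.9  1.5] turn 3.9406
```

Emit:
drive_tool:
  increments:
    - [0,-1,1,-0.17]
    - [0,-1,1,-0.34]
    - [0,-1,1,-0.51]
    - [0,-1,1,-0.68]
    - [0,-1,1,-0.85]
    - [0,-1,1,-1.02]
    - [0,-1,1,-1.19]
    - [0,-1,1,-1.36]
    - [0,-1,1,-1.53]
    - [0,-1,1,-1.7]
    - [0,-1,1,-1.87]
    - [0,-1,1,-2.04]
    - [0,-1,1,-2.21]
    - [0,-1,1,-2.343]
    - [0,-1,1,-2.343]
    - [0,-1,1,-2.343]

```text
t: 22.75
eef_pos: [0.4937, 0.3908, 0.2966]
tool_rot: [[-0.0, 0.191, -0.982], [-0.0, -0.982, -0.191], [-1.0, 0.0, 0.0]]
wrist_force: [-0.3, -0.1, 0.5]
gripper_width: 1.003
```

```bash
python3 - <<'E'
from m import *
go((.4938,.391,.182),-168.9)
s=cv2.imread("pics/s7.png");a=cv2.imread("pics/t8.png")
cv2.imwrite("pics/c8.png",np.hstack([cv2.resize(a[140:260,230:350],(400,400)),cv2.resize(s[170:290,265:385],(400,400))]))
E
```

```text
t 22.75 pos [493.7 390.8 296.6] jaw -168.97 j [ -3.6  52.5 -61.9  93.5  50.1  65.8 112.5] F [-0.3 -0.1  0.5] w 1.003
INC [114.6  -0.2  -0.2] turn -0.0012
```

View pics/c8.png

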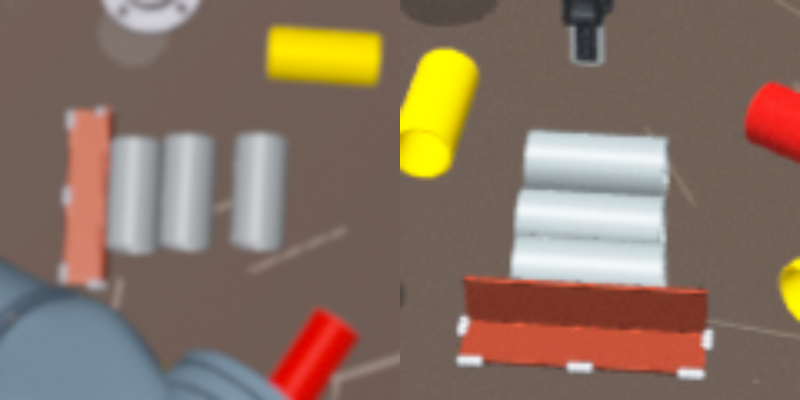

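Pipe1 and pipe2 sit close together, with a gap to pipe3 and the ends level. Next is the chock; j3 is at −62°, so I'll descend in two stages.

Emit:
drive_tool:
  increments:
    - [30,0,0,0]
    - [60,0,0,0]
    - [60,0,0,0]

```text
t: 23.12
eef_pos: [0.4933, 0.39, 0.2347]
tool_rot: [[-0.003, 0.193, -0.981], [-0.003, -0.981, -0.193], [-1.0, 0.003, 0.003]]
wrist_force: [-0.6, -0.1, -0.1]
gripper_width: 1.001
```

```bash
python3 - <<'E'
from m import *
go((.4938,.391,.181),-168.9)
E
```

```text
t 23.12 pos [493.3 390.  234.7] jaw -168.89 j [ -5.3  56.6 -58.4  94.9  54.1  61.4 110.2] F [-0.6 -0.1 -0.1] w 1.001
INC [53.7 -1.1 -0.9] turn 0.0002
```

Emit:
drive_tool:
  increments:
    - [30,-1,-1,0]
    - [50,-1,-1,0]
    - [54,-1,-1,0]
    - [54,-1,-1,0]
    - [54,-1,-1,0]

```text
t: 23.75
eef_pos: [0.4948, 0.3924, 0.1838]
tool_rot: [[0.001, 0.194, -0.981], [0.001, -0.981, -0.194], [-1.0, -0.001, -0.001]]
wrist_force: [-0.4, 0.4, 0.3]
gripper_width: 1.0
```

Emit:
drive_tool:
  increments:
    - [0,0,0,0]
    - [0,0,0,0]
    - [0,0,0,0]
    - [0,0,0,0]
    - [0,0,0,0]
    - [0,0,0,0]
  gripper: 1
  grip_force: 40

```text
t: 24.5
eef_pos: [0.4947, 0.3922, 0.1832]
tool_rot: [[0.0, 0.194, -0.981], [0.001, -0.981, -0.194], [-1.0, -0.0, -0.001]]
wrist_force: [0.2, -0.4, 4.9]
gripper_width: 0.577
```

Emit:
drive_tool:
  increments:
    - [-40,0,0,0]
    - [-100,0,0,0]
    - [-100,0,0,0]
    - [-100,0,0,0]

```text
t: 25.0
eef_pos: [0.4945, 0.3914, 0.2819]
tool_rot: [[-0.0, 0.194, -0.981], [-0.001, -0.981, -0.194], [-1.0, 0.001, 0.0]]
wrist_force: [0.4, -1.3, -1.5]
gripper_width: 0.581
```

```bash
python3 - <<'E'
from m import *
go((.550,-.03,.28),-2)
E
```

```text
t 25.0 pos [494.5 391.4 281.9] jaw -168.81 j [ -4.1  53.5 -61.   93.7  51.   64.8 112.2] F [ 0.4 -1.3 -1.5] w 0.581
INC [  2.5 424.2  27.4] turn -2.9114
```

Emit:
drive_tool:
  increments:
    - [0,40,2,0.16]
    - [0,85,5,0.33]
    - [0,130,7,0.5]
    - [0,175,10,0.67]
    - [0,220,12,0.84]
    - [0,265,15,1.01]
    - [0,310,17,1.18]
    - [0,355,20,1.35]
    - [0,395,22,1.52]
    - [0,420,23,1.69]
    - [0,420,23,1.7]
    - [0,420,23,1.7]

```text
t: 26.5
eef_pos: [0.553, -0.0235, 0.2818]
tool_rot: [[-0.002, -0.998, -0.069], [0.001, -0.069, 0.998], [-1.0, 0.002, 0.001]]
wrist_force: [-0.6, 0.4, 0.6]
gripper_width: 0.576
```

```bash
python3 - <<'E'
from m import *
go((.553,-.025,.28),-2)
E
```

```text
t 26.5 pos [553.  -23.5 281.8] jaw 93.98 j [ 30.4  38.8 -44.2 106.1  34.9  49.7  62.9] F [-0.6  0.4  0.6] w 0.576
INC [ 1.8  0.1 -1.5] turn 1.6752
```

Emit:
drive_tool:
  increments:
    - [0,0,-1,0.17]
    - [0,0,-1,0.34]
    - [0,0,-1,0.51]
    - [0,0,-1,0.68]
    - [0,0,-1,0.85]
    - [0,0,-1,1.02]
    - [0,0,-1,1.19]
    - [0,0,-1,1.36]
    - [0,0,-1,1.53]
    - [0,0,-1,1.65]
    - [0,0,-1,1.675]
    - [0,0,-1,1.675]
    - [0,0,-1,1.675]

```text
t: 28.12
eef_pos: [0.5535, -0.0252, 0.2825]
tool_rot: [[-0.0, 0.036, 0.999], [0.0, 0.999, -0.036], [-1.0, 0.0, -0.0]]
wrist_force: [-0.6, 0.2, -0.8]
gripper_width: 0.579
```

```bash
python3 - <<'E'
from m import *
s=save("side","s9.png");a=save("top","t9.png")
go((.553,-.025,.184),-2)
cv2.imwrite("pics/c9.png",np.hstack([cv2.resize(a[140:260,230:350],(400,400)),cv2.resize(s[130:250,265:385],(400,400))])[:,:,::-1])
E
```

```text
t 28.23 pos [553.6 -25.4 282.6] jaw -2.11 j [ 14.5  32.7 -21.6 107.   16.9  43.4 -18.5] F [ 0.8  0.8 -0.1] w 0.581
INC [98.6  0.4 -0.5] turn -0.002
```

View pics/c9.png

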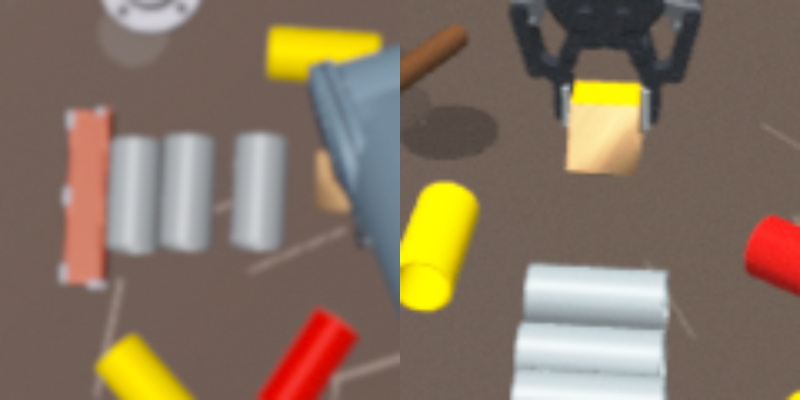

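Emit:
drive_tool:
  increments:
    - [40,0,0,0]
    - [70,0,0,0]
    - [88,0,0,0]
    - [95,0,0,0]
    - [97,0,0,0]
    - [98,0,0,0]
    - [98.5,0,0,0]
    - [98.5,0,0,0]

```text
t: 29.22
eef_pos: [0.5538, -0.0256, 0.1846]
tool_rot: [[0.001, 0.038, 0.999], [-0.0, 0.999, -0.038], [-1.0, -0.0, 0.001]]
wrist_force: [0.1, -0.3, -0.3]
gripper_width: 0.577
```

Emit:
drive_tool:
  increments:
    - [0.5,0,0,0]
    - [1,0,0,0]
    - [1.5,0,0,0]
    - [1.5,0,0,0]

```text
t: 29.72
eef_pos: [0.5537, -0.0255, 0.1832]
tool_rot: [[0.0, 0.038, 0.999], [-0.0, 0.999, -0.038], [-1.0, -0.0, 0.0]]
wrist_force: [-2.3, -0.7, 6.0]
gripper_width: 0.578
```

Emit:
drive_tool:
  increments:
    - [0,4,0,0]
    - [0,9,0,0]
    - [0,14,0,0]
    - [0,19,0,0]
    - [0,24,0,0]
    - [0,28,0,0]
    - [0,31,0,0]
    - [0,33,0,0]
    - [0,35,0,0]
    - [0,37,0,0]
    - [0,39,0,0]
    - [0,41,0,0]
    - [0,43,0,0]
    - [0,45,0,0]
    - [0,47,0,0]
    - [0,48,0,0]
    - [0,48,0,0]

```text
t: 31.85
eef_pos: [0.5559, 0.0221, 0.1831]
tool_rot: [[0.001, 0.038, 0.999], [-0.001, 0.999, -0.038], [-1.0, -0.001, 0.001]]
wrist_force: [0.9, -2.6, 4.5]
gripper_width: 0.582
```

Emit:
drive_tool:
  increments:
    - [0,1,0,0]
    - [0,2,0,0]
    - [0,3,0,0]
    - [0,3,0,0]

```text
t: 32.35
eef_pos: [0.5561, 0.0249, 0.1832]
tool_rot: [[0.001, 0.039, 0.999], [-0.001, 0.999, -0.039], [-1.0, -0.001, 0.001]]
wrist_force: [-0.1, -3.7, 7.2]
gripper_width: 0.578
```

```bash
python3 - <<'E'
from m import *
s=save("side","s10.png");a=save("top","t10.png")
go((.555,.0308,.183),-2)
cv2.imwrite("pics/c10.png",np.hstack([cv2.resize(a[140:260,230:350],(400,400)),cv2.resize(s[170:290,265:385],(400,400))])[:,:,::-1])
E
```

```text
t 32.45 pos [556.   24.9 183.1] jaw -2.2 j [  5.8  42.  -17.1 108.1  21.3  33.  -27.5] F [ 0.3 -4.1  5. ] w 0.575
INC [ 0.1  5.8 -1.3] turn -0.0036
```

View pics/c10.png

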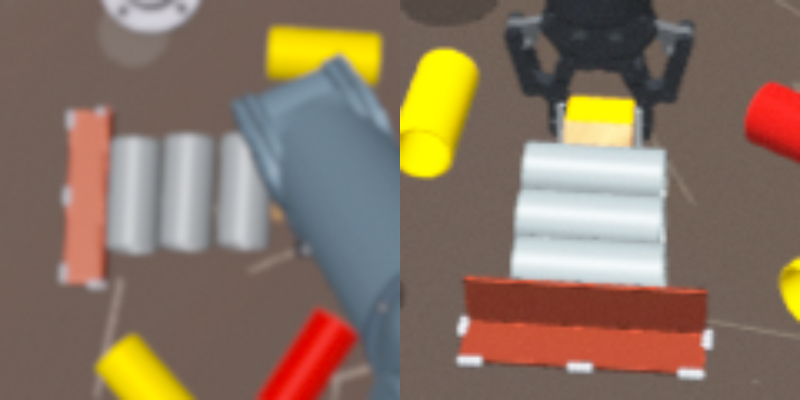

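About 5 mm remains between pipe2 and pipe3, and the arm is pushing straight. Continuing in small steps.

Emit:
drive_tool:
  increments:
    - [0,1,0,0]
    - [0,2,0,0]
    - [0,3,0,0]
    - [0,4,0,0]
    - [0,4,0,0]

```text
t: 33.08
eef_pos: [0.5562, 0.0289, 0.1831]
tool_rot: [[0.001, 0.038, 0.999], [-0.001, 0.999, -0.038], [-1.0, -0.001, 0.001]]
wrist_force: [0.3, -3.4, 5.1]
gripper_width: 0.575
```

Emit:
drive_tool:
  increments:
    - [0,1,0,0]
    - [0,2,0,0]
    - [0,2,0,0]

```text
t: 33.45
eef_pos: [0.5563, 0.03, 0.1832]
tool_rot: [[0.001, 0.039, 0.999], [-0.002, 0.999, -0.039], [-1.0, -0.002, 0.001]]
wrist_force: [-0.8, -5.6, 6.4]
gripper_width: 0.579
```

Emit:
drive_tool:
  increments:
    - [0,1,0,0]
    - [0,1.5,0,0]
    - [0,1.5,0,0]

```text
t: 33.83
eef_pos: [0.5563, 0.0304, 0.1832]
tool_rot: [[0.0, 0.04, 0.999], [-0.004, 0.999, -0.04], [-1.0, -0.004, 0.001]]
wrist_force: [-0.6, -8.8, 8.2]
gripper_width: 0.577
```

Emit:
drive_tool:
  increments:
    - [0,1,0,0]
    - [0,2,0,0]
    - [0,2,0,0]
    - [0,2,0,0]

```text
t: 34.33
eef_pos: [0.5564, 0.031, 0.1833]
tool_rot: [[-0.0, 0.041, 0.999], [-0.006, 0.999, -0.041], [-1.0, -0.006, 0.0]]
wrist_force: [-0.9, -14.0, 10.6]
gripper_width: 0.578
```

```bash
python3 - <<'E'
from m import *
s=save("side","s11.png");a=save("top","t11.png")
go((.555,.0308,.183),-2)
print(a[186:212:5,258:312].astype(int).sum(2)//3)
E
```

```text
t 34.42 pos [556.4  30.9 183.3] jaw -2.35 j [  4.8  42.  -16.8 108.   21.4  33.2 -28.4] F [ -1.5 -11.9  10.4] w 0.58
INC [ 0.3 -0.2 -1.4] turn -0.0062
[[149 145 139 133 130 142 160 171 178 187 197 207 204 193 181 170 163 154
  140 122 119 139 159 170 177 185 197 206 205 195 182 172 164 155 142 127
  124 143 160 171 178 187 192 184 156 129 125 138 151 150 140 140 141 135]
 [149 146 136 126 128 146 164 173 181 189 200 206 202 190 178 169 160 150
  136 120 122 144 163 173 180 189 201 207 204 192 179 170 161 152 138 124
  129 147 164 173 180 190 202 208 203 184 152 122 117 139 161 165 149 126]
 [149 146 136 122 128 149 167 175 182 192 202 206 199 187 175 167 158 147
  132 120 129 151 166 174 182 192 204 208 200 188 176 168 160 148 133 124
  136 155 167 175 182 193 205 208 201 187 175 164 145 122 120 131 133 119]
 [151 151 144 133 139 157 170 177 184 195 205 205 196 184 173 165 155 143
  127 117 135 156 169 177 184 196 205 206 197 184 174 165 156 144 129 121
  139 158 169 177 185 196 206 206 197 184 172 164 156 143 126 108  98  95]
 [149 147 143 135 142 160 172 179 187 198 206 204 193 181 172 162 153 140
  123 119 140 161 172 178 188 199 207 204 193 181 171 163 152 140 126 123
  143 162 172 179 188 200 208 205 193 180 171 163 152 139 124 109 106 108]
 [147 138 130 130 146 164 174 181 190 201 207 202 190 178 169 160 150 137
  122 124 144 162 172 179 189 202 207 201 188 177 168 160 150 136 123 126
  145 160 171 178 189 201 205 200 189 177 168 159 149 134 118 102  98  97]]
```

The three pipes sit at an even 16 px pitch with about 12 N of push. Releasing and retreating.

Emit:
drive_tool:
  increments:
    - [0,0,0,0]
    - [0,0,0,0]
    - [0,0,0,0]
    - [0,0,0,0]
    - [0,0,0,0]
  gripper: -0.5

```text
t: 35.05
eef_pos: [0.5559, 0.0351, 0.1826]
tool_rot: [[-0.0, 0.038, 0.999], [0.0, 0.999, -0.038], [-1.0, 0.0, -0.0]]
wrist_force: [0.8, -0.2, 0.0]
gripper_width: 0.752
```

Emit:
drive_tool:
  increments:
    - [-15,0,0,0]
    - [-50,0,0,0]
    - [-100,0,0,0]
    - [-150,0,0,0]
    - [-150,-60,0,0]
    - [-150,-120,0,0]
    - [-150,-180,0,0]
    - [-150,-240,0,0]
    - [-150,-240,0,0]
    - [-150,-240,0,0]
    - [-150,-240,0,0]

```text
t: 36.42
eef_pos: [0.5471, -0.203, 0.3332]
tool_rot: [[0.001, 0.035, 0.999], [0.001, 0.999, -0.035], [-1.0, 0.001, 0.001]]
wrist_force: [0.6, 0.2, -0.2]
gripper_width: 0.75
```

```bash
python3 - <<'E'
from m import *
s=save("side","s12.png");a=save("top","t12.png");print(observe()["t"])
cv2.imwrite("pics/c12.png",np.hstack([cv2.resize(a[140:260,230:350],(400,400),interpolation=cv2.INTER_CUBIC),cv2.resize(s[170:290,265:385],(400,400),interpolation=cv2.INTER_CUBIC)])[:,:,::-1])
print(a[186:212:5,258:320].astype(int).sum(2)//3)
m=masks(a);comps("top",m["yel"],.04,(295,180,345,220),20);comps("top",m["wood"],.04,(295,180,345,220),20)
k=masks(cv2.imread("pics/top0.png")[:,:,::-1].copy())
for n in("flange",(255,115,295,155)),("hammer",(350,90,380,125)):
    comps("top",m["grey"],.03,n[1]);comps("top",k["grey"],.03,n[1])
E
```

```text
36.525
[[148 145 138 133 129 142 159 171 178 186 198 206 203 193 180 170 162 153
  139 122 117 137 157 169 177 185 196 205 205 195 182 172 164 154 141 126
  122 142 160 171 177 186 198 206 204 193 181 171 163 153 140 122 105  99
   96  98  99  99  99 100 100 100]
 [149 145 136 126 129 145 163 174 180 189 200 205 201 189 177 168 160 149
  135 119 122 142 163 171 178 188 199 207 203 191 178 170 162 151 137 124
  127 146 163 172 180 189 201 208 203 190 178 169 161 151 137 137 156 170
  175 177 179 183 184 169 159 160]
 [148 145 136 122 127 149 166 175 182 191 202 206 199 187 175 166 158 146
  131 119 128 150 166 174 181 191 203 207 201 187 176 167 158 148 134 123
  135 154 167 174 182 192 203 208 200 187 175 167 159 147 134 136 157 172
  178 180 181 183 182 157 159 160]
 [150 149 144 133 139 156 169 176 184 194 204 204 196 183 172 164 155 143
  128 119 135 156 168 176 184 195 205 205 197 183 173 164 156 144 129 121
  138 158 169 176 185 196 205 206 196 184 172 164 156 143 129 123 135 149
  160 171 177 184 180 158 159 160]
 [147 147 142 135 143 160 171 178 187 198 206 204 193 180 171 162
[... 361 characters left out ...]
 199 205 200 189 176 168 159 149 135 118 103  97  97
   96  97  96  97  97  96  97  96]]
top px [321.5 196.1] cen [557.6  27.8  40. ] boxc [556.6  27.8] size [33.5 52.1] long-axis deg 179.8
top px [318.5 196.7] cen [555.8  37.1  40. ] boxc [555.1  38.4] size [54.8 61.3] long-axis deg 179.8
top px [274.1 136.1] cen [747.6 174.7  30. ] boxc [748.2 170.3] size [103. 115.] long-axis deg 0.3
top px [274.1 136.1] cen [747.6 174.7  30. ] boxc [748.2 173.4] size [103. 115.] long-axis deg 0.4
top px [365.3 109.1] cen [ 834.8 -110.7   30. ] boxc [ 834.7 -112.8] size [95.  56.1] long-axis deg 130.5
top px [365.2 109.2] cen [ 834.5 -110.4   30. ] boxc [ 834.2 -111.9] size [97.1 56.1] long-axis deg 130.8
```

View pics/c12.png

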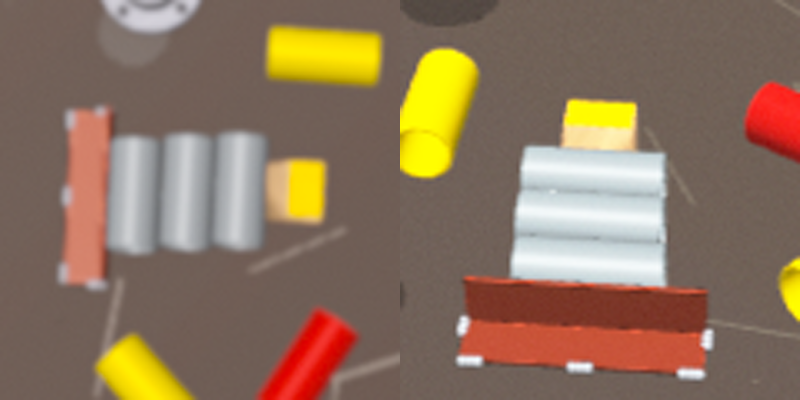

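The row looks tight with the chock under it. I'll quantify how level the ends are before handing in.

```bash
python3 - <<'E'
from m import *
d=np.array([np.cos(np.radians(-2.1)),np.sin(np.radians(-2.1))])
for fn in("t12",):
    a=cv2.imread("pics/t12.png").astype(int).sum(2)/3
    for name,c0 in(("p1",269.5),("p2",285.5),("p3",302)):
        # brightest ridge column tracked; ends = 50% crossing along ridge
        e=[]
        rows=np.arange(170,228);v=np.array([a[r,int(c0)-4:int(c0)+5].max() for r in rows])
        on=np.where(v>150)[0];i,j=on[0],on[-1]
        f=lambda k,k2:rows[k]+(150-v[k])/(v[k2]-v[k])*(rows[k2]-rows[k])
        top,bot=f(i-1,i),f(j+1,j);P=[onz("top",(c0,r),.048)[:2] for r in(top,bot)]
        m=(P[0]+P[1])/2;print(name,top.round(1),bot.round(1),"mid",(m*1e3).round(1),"len",np.linalg.norm(P[0]-P[1])*1e3,"along stop",((m-[.552,.212])@d*1e3).round(1))
s=cv2.imread("pics/s12.png")[:,:,::-1].astype(int).sum(2)/3
for name,y in(("p1",.19),("p2",.14),("p3",.091)):
    r=int(round(proj("side",(.555,y,.0483))[1]))
    for rr in(r,r+2):
        on=np.where(s[rr,290:370]>150)[0]+290
        P=[onz("side",(u,rr),.048) for u in(on[0],on[-1]+1)];m=(P[0]+P[1])/2
        print(name,rr,on[0],on[-1],(m*1e3).round(1),"len",(P[0][0]-P[1][0])*1e3)
E
```

```text
p1 180.5 215.6 mid [551.5 184.6] len 106.65671698748066 along stop 0.5
p2 179.6 214.6 mid [554.1 136.4] len 106.44116812260891 along stop 4.8
p3 179.3 214.2 mid [555.1  86.7] len 106.3137810308789 along stop 7.7
p1 244 299 344 [551.  188.5  48. ] len 101.32174627873603
p1 246 298 343 [552.8 195.1  48. ] len 100.85525131757778
p2 230 300 343 [554.4 140.8  48. ] len 100.23277579672441
p2 232 300 343 [553.9 147.8  48. ] len 99.74518594564353
p3 216 302 344 [554.4  89.6  48. ] len 101.40888614637366
p3 218 301 343 [556.3  97.2  48. ] len 100.90914823649011
```

```bash
python3 -c "
from station import *
print(finish_job())"
```

```text
the job is handed in; nothing more can be done
None
```

The three pipes now lie in one row against the stop, and the wedge chock is under the outermost pipe. I handed the job in at about 36.5 s of the 72 s allowed.

I set both loose pipes down under light contact force, without dropping them. I pushed the second pipe against the first with the gripper finger. Then I slid the chock in toe first, which drove the third pipe home, and released it at about 12–14 N of push.

**Final checks, from pictures taken after the arm had withdrawn:**
- **Contact:** the pipes sit at an even pitch of 16 px, about 48 mm, with no visible gaps. I did not measure the contact between the first pipe and the stop directly. I judged it from the push force, and from the chock stopping where three touching pipes should put it.
- **Chock:** it lies flat, and its top reads 179.8° against about 178° for the stop, so it is square to the pipes within about 2°. It is about 3 mm off the middle of the outer pipe.
- **Pipe ends:** they are not exactly level. Measured along the stop, the second pipe is about 4 mm and the third about 7 mm off the first, give or take 2 mm. I took that as "roughly level" and did not nudge them, to avoid loosening the row.
- **Other objects:** the flange and hammer are where they started. I did not measure the spray can again, but the arm stayed well clear of it.

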